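Steady the swinging drop hook and hang the eye pin on it

TASK

The hook of the hanger stand is swinging freely. First steady it with a touch and let go, so that it hangs still on its own; then take the steel pin with the big eye out of the wooden rack and hang it by its eye on the hook, leaving it hanging quietly. Leave the plain mandrels in the rack.

Things in the scene. Friction and masses are not known exactly. Their poses are not given: they have to be found in the camera images.
- stand: Steel hanger stand, fixed: base plate 140 x 120 x 16 mm, a 24 mm column 344 mm high standing 30 mm from the origin along +x, and a short arm at 327 mm height that carries the hook's pivot 45 mm from the origin along -x. Origin: centre of the base's underside; x points along the hook's bar from the open tip toward the column, z up. Place and yaw vary.
- hook (a joint): Swing of the steel hook (0.2 kg) about its pivot, whose axis runs along the stand's x; in rad, 0 = hanging straight down, positive toward the stand's +y. A pendulum with hardly any friction, period about 0.7 s: it starts swinging 0.25 to 0.45 rad to each side and does not come to rest by itself in time. A shank of 135 mm, then a level bar of 139 mm toward the stand's -x, turned up at its end.
- hook_pivot (a point): The hook's pivot on the stand, 300 mm above the bench; it does not move. With the hook at rest, hook_seat lies 112 mm along the stand's -x and 135 mm below this point, hook_tip 139 mm along -x and 125 mm below.
- hook_seat (a point): Point on the axis of the hook's level bar (8 mm thick) where the eye shall hang, 27 mm behind the upturned tip and 112 mm in front of the shank; it swings with the hook. Its x axis runs along the bar, from the tip toward the shank.
- hook_tip (a point): Centre of the hook's upturned end; the metal (8 mm round) reaches 4 mm beyond it, so the end stands 14 mm above the bar's axis. It swings with the hook.
- rack: Wooden block 70 x 190 x 45 mm (x, y, z), fixed to the bench, with three holes of 22 mm, 36 mm deep, in a row along its y at -60, 0 and +60 mm. Origin: centre of its underside. Its place and yaw vary.
- eye_pin: Loose steel pin, 134 mm tall, 0.16-0.26 kg, upright in one of the holes (which one varies). Upward: 20 mm spigot, 32 mm long, in the hole; collar 32 mm wide, 6 mm high, resting on the rack; upright ring of 8 mm bar, 36 mm clear inside, centre at 62 mm; round stem 14 mm thick from 88 to 134 mm, to grip. Origin: centre of its underside; z up the pin; x: axis of the eye. Yaw varies.
- eye (a point): Centre of the pin's eye, 62 mm above the pin's origin; x is the axis of the eye, along which one looks through it. Hung, the top of the eye's inside rests on the bar: the bar's axis then passes 14 mm above this point.
- stem (a point): Point on the axis of the pin's round stem, 114 mm above the pin's origin (20 mm below its upper end).
- mandrel_a: Plain steel mandrel, 60 mm tall with a 19 mm flange below and no eye, standing in one of the other holes. Origin: centre of its underside.
- mandrel_b: A second plain mandrel like mandrel_a, standing in the remaining hole. Origin: centre of its underside.
Things that resemble listed ones, but are neither listed nor needed, are in the scene too. Of the things shaped like the eye_pin, the steel one is meant.

How it is judged (in metres and radians):
On the way, in this order (a step that is already met when the one before it is completed fails the run):
1. the hook hangs still, within 0.08 rad of straight down for 0.6 s, with nothing touching it (value of joint hook between -0.08 and 0.08 rad and contact force between stand and the arm below 0.05 N and contact force between stand and the fingers below 0.05 N and contact force between stand and eye_pin below 0.05 N), for 0.6 s.
2. the pin's eye is threaded on the hook's bar, behind the upturned tip (x of eye in the frame of hook_seat between -0.027 and 0.1 m and y of eye in the frame of hook_seat between -0.016 and 0.016 m and z of eye in the frame of hook_seat between -0.02 and 0.016 m), for 0.2 s.
At the end, for the whole second after the job is handed in: The pin hangs by its eye on the hook's bar, behind the upturned tip (bar within 12 mm sideways of the eye's centre and 7 to 20 mm above it), upright within 0.3 rad, hook within 0.12 rad of straight down, the pin slower than 0.12 m/s; both mandrels still in the rack (x of eye in the frame of hook_seat between -0.027 and 0.1 m and y of eye in the frame of hook_seat between -0.012 and 0.012 m and z of eye in the frame of hook_seat between -0.02 and -0.007 m and contact force between stand and eye_pin above 0.3 N and angle between eye_pin's own z axis and vertical below 0.3 rad and value of joint hook between -0.12 and 0.12 rad and linear speed of eye_pin below 0.12 m/s); the robot touches nothing.
It fails at once if a plain mandrel is lifted or knocked out of its place in the rack (moved more than 20 mm) (distance of any of mandrel_a, mandrel_b from where it was at the start of the episode above 0.02 m).
It also fails if it takes over 58 s, if anything falls off the work surface, if the arm or the gripper's body presses on something with over 40 N, if the wrist force passes 120 N, or if a joint passes its speed limit or range.

ROBOT

A 6-joint arm with a two-finger parallel gripper is mounted at the origin on a cart in front of the work surface, level with it; the furniture and walls round the work are solid. World frame = base frame: x ahead of the robot, y to its left, z up, the work surface at z = 0. Lengths are in m, angles in degrees, forces in N, time in s.
With the tool pointing down it reaches from about 0.35 to 0.85 m from the base axis. Payload 8.1 kg.
Tool frame: the origin (TCP) lies on the centre line of the jaws, within the pads' length; the fingertips stand ahead of it and the grasp point (between the pads) lies 11 mm behind it (bot.tip_reach is the z of the fingertips in the tool frame, in m); z points along the fingers, y is the line along which they close (so a half turn about z gives the same grasp; the last joint's range is limited). The gripper opens to 85 mm and grips with 20 to 120 N. Pads are 22 mm wide; open, the fingers measure 114 mm over their backs; the gripper's body (76 mm by 85 mm) begins 54 mm behind the grasp point. The pads swing forward as they close: fully open they stand 13 mm farther back than shut.
Start: joints at [-72.903, 7.471, 85.268, -0, 87.261, -4.893], TCP at [0.225, -0.556, 0.239] pointing down, gripper open.
Joint ranges: [-169.43, 169.43], [-51.17, 129.36], [1.28, 143.12], [-76.62, 256.62], [0, 156.53], [-152.29, 152.29]. Speed limits (degrees/s): [136.94, 136.94, 159.86, 180, 180, 180].

INTERFACE

Orientations are given as a 3x3 rotation matrix whose columns are the frame's x, y, z axes.
In Python, from rig import sensors, grab_frame, camera_info, ticket, bot gives the robot as it stands. The module is installed in compiled form; this text tells all that it offers.
- The arm moves only by the shell command python3 -m inch 'ROWS'. ROWS is JSON, a list of rows, each a list of 7 numbers: the finger opening in mm, from 0 to 85.4, then the shift along the tool's x, y, z in mm, then the turn, a rotation vector about the tool's x, y, z in rad. A call has 1 to 10 rows; each row shifts and turns the commanded pose from where the row before left it, along the tool's axes as they then stand; what a row does not reach is not made up. A row lasts 1/8 s, in which the tool goes at most 62.5 mm and 10.7 degrees, less where a joint would pass 70% of its speed; a pose out of reach is approached as far as the arm can. A call is refused whole if a number of a shift passes 62.5 or a number of a turn 0.188, either way. A call with a gripper value outside its range is refused whole. The fingers move at their own pace and stop on an object; the grip force is fixed at half the most. Time passes only in rows, so rows that do not move let the fingers close. It gives the time, the measured TCP pose, the force, the opening and the grip force at its end, in the units of the state.
- sensors.read_state(): the state, without advancing time (a new reading comes with each control period).
- grab_frame(name): name is "scene" or "top" or "wrist"; returns the picture (420x560x3 uint8, blue, green, red); there is no depth.
- camera_info(name): a dict with "mtx" (3x3 intrinsics, pixels), "camera_from_world" (4x4, takes a point from world to camera coordinates). Camera axes: x right, y down, z forward; pixel columns grow to the right and rows downward; lengths in m; the calibration is good to about 2 mm. The wrist camera is an equidistant fisheye: a pixel r from the principal point sees the ray r / f radians off the axis. A picture is of the moment at which its call begins: read the wrist's pose just before it. camera_info takes no time and is no camera call; for the wrist camera it gives the pose at the moment of the call.
- ticket.finish_job(): hands the job in; it is judged then, once.
The state is a dict: "clock": time; "joint_pos": joint angles; "dq": joint speeds; "joint_torque": joint torques, N m; "tool_pos": TCP position; "eef_rot": TCP orientation; "wrist_force": force on the tool from outside, world axes, zero at the start; "wrist_torque": the same for the moment, N m; "grip_width": finger opening in m; "gripper_force": force on a finger pad.
Only numpy, scipy, OpenCV 4.12 (cv2) and the standard library are available. Lean on these libraries where they do the work, as an engineer would, in place of code of your own. Each camera call takes 0.05 s, during which the arm holds its last target. There are 200 camera calls.

## Working session

There is one attempt and no reset: what is moved stays moved. The work goes in short steps, Python scripts to look and compute and a shell command to move; the robot and the scene stay as the last step left them, time stands still between calls to the robot, and variables do not carry over. Pictures are saved under pics/ and viewed, at most 15 in all, crops included, and the job is handed in when it is done.

```bash
mkdir -p pics; cat > h.py <<'E'
import numpy as np, cv2
from rig import sensors, grab_frame, camera_info, ticket, bot
def ray(cam,px,info=None):
    i=info or camera_info(cam); K=np.array(i["mtx"]); T=np.array(i["camera_from_world"])
    v=np.array([(px[0]-K[0,2])/K[0,0],(px[1]-K[1,2])/K[1,1]])
    if cam=="wrist":
        r=np.hypot(*v); d=np.array([*(v/max(r,1e-9)*np.sin(r)),np.cos(r)])
    else: d=np.array([*v,1.])
    R=T[:3,:3]; return -R.T@T[:3,3], R.T@d/np.linalg.norm(d)
def plane(cam,px,z,info=None):
    o,d=ray(cam,px,info); return o+d*(z-o[2])/d[2]
def tri(a,b):
    (o1,d1),(o2,d2)=a,b
    t=np.linalg.lstsq(np.c_[d1,-d2],o2-o1,rcond=None)[0]
    p,q=o1+d1*t[0],o2+d2*t[1]; return (p+q)/2,np.linalg.norm(p-q)
def proj(cam,p):
    i=camera_info(cam);K=np.array(i["mtx"]);T=np.array(i["camera_from_world"]);c=T[:3,:3]@p+T[:3,3];u=K@c;return u[:2]/u[2]
def totool(v):
    return np.array(sensors.read_state()["eef_rot"]).T@np.asarray(v)*1000
E
python3 - <<'E'
from h import *
s=sensors.read_state(); print(s["clock"],s["tool_pos"],np.round(s["eef_rot"],3),bot.tip_reach)
for c in("scene","top"):
    f=grab_frame(c); cv2.imwrite(f"pics/{c}0.png",f); o,d=ray(c,(280,210)); print(c,o,d)
E
```

```text
0.0 [ 0.22453347 -0.55581508  0.23824772] [[ 0.927  0.374 -0.001]
 [ 0.374 -0.927  0.002]
 [ 0.    -0.002 -1.   ]] 0.008
scene [0.20886032 0.28856195 0.83228293] [ 0.38762358 -0.56203369 -0.7306614 ]
top [ 0.39130874 -0.2115079   1.24661366] [ 0.16163933  0.00147997 -0.98684879]
```

View pics/scene0.png

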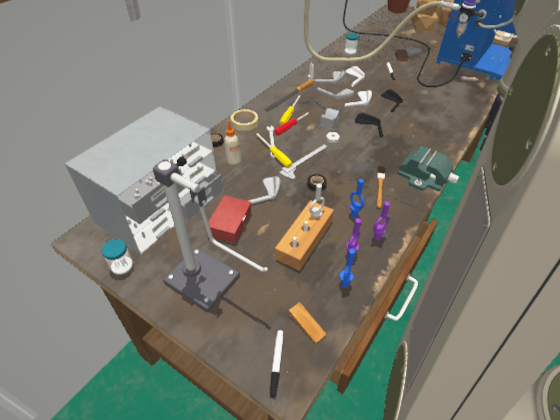

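View pics/top0.png

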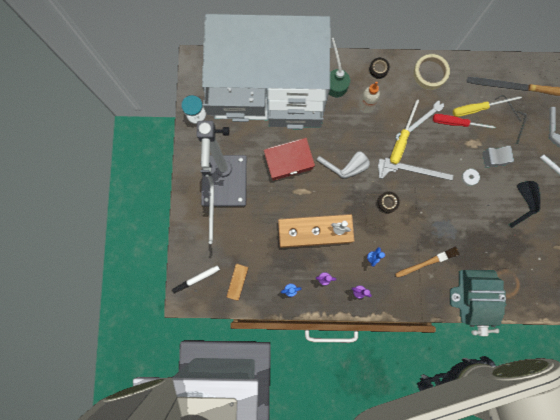

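The scene view shows the stand at (205,250) with its hook bar running to (265,268). The rack is at (305,235), with a steel eye pin in its far hole at (318,200). The eye-shaped candidates in the scene view are steel (318,200), blue (357,200), (353,240), (347,272) and purple (381,222). Only the one in the rack is steel, and I'll confirm it in a crop.

```bash
python3 - <<'E'
from h import *
t=cv2.imread("pics/top0.png"); s=cv2.imread("pics/scene0.png")
A=cv2.resize(t[110:270,170:370],(800,640))[:600]; cv2.imwrite("pics/c1.png",cv2.resize(t[115:260,170:363],None,fx=4.1,fy=4.1,interpolation=3))
cv2.imwrite("pics/c2.png",cv2.resize(s[160:310,150:350],None,fx=4,fy=4,interpolation=3))
for c in("top","scene"):
    for px in((280,210),(281,210),(280,211)): print(c,px,plane(c,px,0))
E
```

```text
top (280, 210) [ 0.59549585 -0.20963837  0.        ]
top (281, 210) [ 0.59555011 -0.21234269  0.        ]
top (280, 211) [ 0.59275657 -0.20969248  0.        ]
scene (280, 210) [ 0.6503952  -0.35164026  0.        ]
scene (281, 210) [ 0.64809738 -0.35327634  0.        ]
scene (280, 211) [ 0.64818324 -0.34848767  0.        ]
```

View pics/c1.png

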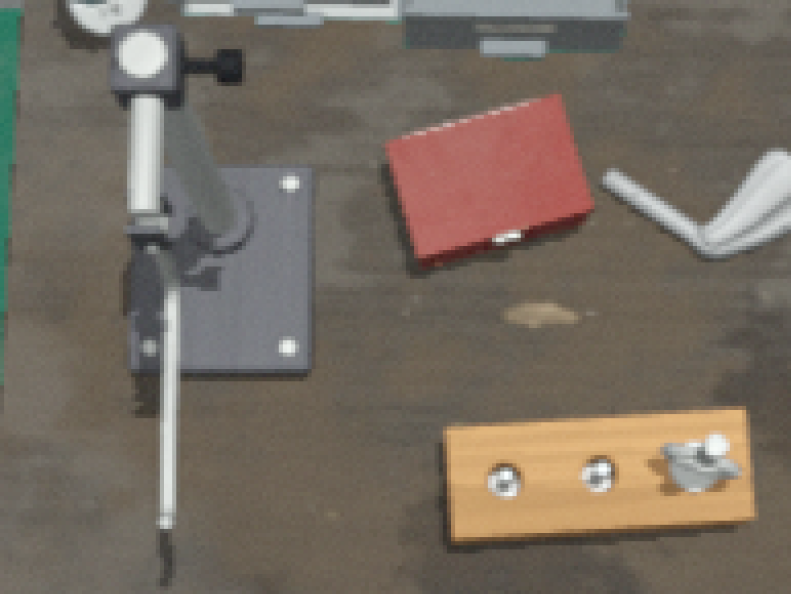

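View pics/c2.png

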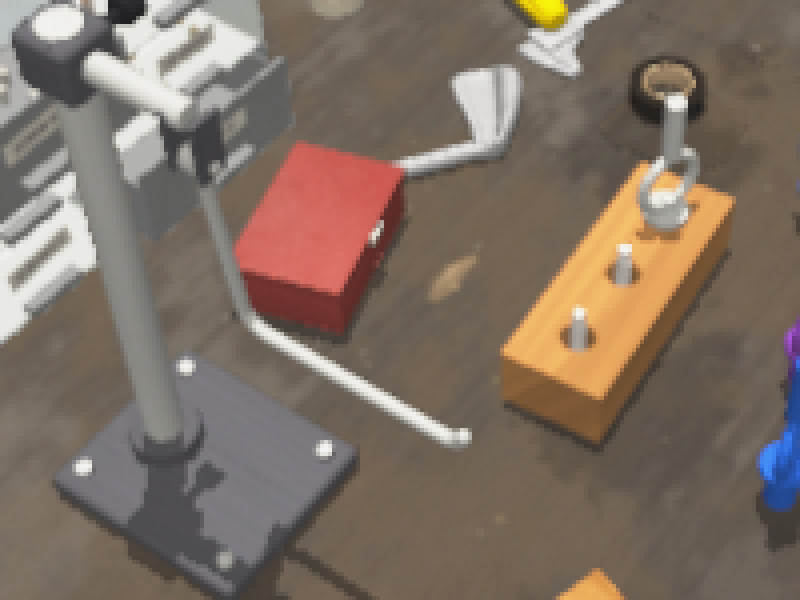

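The crops confirm it: the steel eye pin is in the rack's right-hand hole, with its stem top at c1 (717,443) and c2 (677,100). Plain mandrels fill the other two holes, and the hook's bar points toward the robot.

```bash
python3 - <<'E'
from h import *
T=lambda u,v:(170+u/4.1-.4,115+v/4.1-.4); S=lambda u,v:(150+u/4-.4,160+v/4-.4)
print("stem",tri(ray("top",T(717,443)),ray("scene",S(677,102))))
for n,a,z in(("stemtop",(717,443),.147),("ringL",(666,452),.075),("ringR",(738,468),.075),("colTop",(140,52),.35),("bBR",(312,370),.016),("bBL",(132,372),.016),("bTR",(312,168),.016),("rTL",(445,428),.045),("rTR",(746,408),.045),("rBR",(755,519),.045),("rBL",(452,541),.045),("tip",(166,520),.175),("bar",(174,290),.165),("screwTR",(290,184),.016),("screwBR",(288,347),.016),("screwBL",(150,347),.016)):
    print(n,plane("top",T(*a),z).round(4))
print("c2 screws",[plane("scene",S(*a),.016).round(4) for a in((83,467),(186,367),(324,449),(225,560))])
for n,a in(("ringL",(640,190)),("ringR",(698,172))): print(n,plane("scene",S(*a),.08).round(4))
print("tip",tri(ray("top",T(166,520)),ray("scene",S(460,437))))
E
```

```text
stem (array([ 0.54367326, -0.36409521,  0.14583566]), np.float64(0.001117164764271651))
stemtop [ 0.544  -0.3637  0.147 ]
ringL [ 0.5478 -0.3422  0.075 ]
ringR [ 0.5387 -0.3866  0.075 ]
colTop [ 0.7025 -0.0545  0.35  ]
bBR [ 0.605  -0.1177  0.016 ]
bBL [ 6.013e-01 -5.000e-04  1.600e-02]
bTR [ 0.7408 -0.1135  0.016 ]
rTL [ 0.5644 -0.2053  0.045 ]
rTR [ 0.581  -0.3963  0.045 ]
rBR [ 0.5104 -0.4017  0.045 ]
rBL [ 0.4927 -0.2112  0.045 ]
tip [ 0.4904 -0.0506  0.175 ]
bar [ 0.6243 -0.0481  0.165 ]
screwTR [ 0.7296 -0.0993  0.016 ]
screwBR [ 0.6199 -0.1015  0.016 ]
screwBL [ 0.6181 -0.0115  0.016 ]
c2 screws [array([ 0.7305, -0.0105,  0.016 ]), array([ 0.732 , -0.1006,  0.016 ]), array([ 0.6217, -0.1031,  0.016 ]), array([ 0.619 , -0.0123,  0.016 ])]
ringL [ 0.5518 -0.3426  0.08  ]
ringR [ 0.5297 -0.3782  0.08  ]
tip (array([ 0.48472185, -0.05592075,  0.19926328]), np.float64(0.007533219475374852))
```

```bash
python3 -m inch '[[85,45.5,-35.2,-6,0,0,0],[85,45.5,-35.2,-6,0,0,0],[85,45.5,-35.2,-6,0,0,0],[85,45.5,-35.2,-6,0,0,0],[85,45.5,-35.2,-6,0,0,0],[85,45.5,-35.2,-6,0,0,0],[85,45.5,-35.2,-6,0,0,0],[85,45.5,-35.2,-6,0,0,0],[85,45.5,-35.2,-6,0,0,0],[85,45.5,-35.2,-6,0,0,0]]'; python3 -m inch '[[85,0,0,0,0,0,0.183],[85,0,0,0,0,0,0.183]]'; python3 - <<'E'
from h import *
s=sensors.read_state();print(s["clock"],np.round(s["tool_pos"],4),np.round(s["eef_rot"],3).tolist())
t=np.array([.515,-.0588,s["tool_pos"][2]]);print(totool(t-s["tool_pos"]))
cv2.imwrite("pics/w1.png",grab_frame("wrist"));cv2.imwrite("pics/s1.png",grab_frame("scene"))
E
```

```text
clock: 1.35
tool_pos: [0.5153, -0.0577, 0.2992]
eef_rot: [[0.927, 0.374, -0.0], [0.374, -0.927, -0.0], [-0.0, -0.0, -1.0]]
wrist_force: [0.6, -0.5, 0.2]
grip_width: 0.085
gripper_force: 0.0
clock: 1.6
tool_pos: [0.5149, -0.0584, 0.2987]
eef_rot: [[1.0, 0.014, -0.001], [0.014, -1.0, 0.0], [-0.001, -0.0, -1.0]]
wrist_force: [-0.0, -0.4, 0.5]
grip_width: 0.0848
gripper_force: 0.0
1.6 [ 0.5149 -0.0584  0.2987] [[1.0, 0.014, -0.001], [0.014, -1.0, 0.0], [-0.001, -0.0, -1.0]]
[ 1.43872594e-01  3.72930166e-01 -2.34119995e-04]
```

View pics/w1.png

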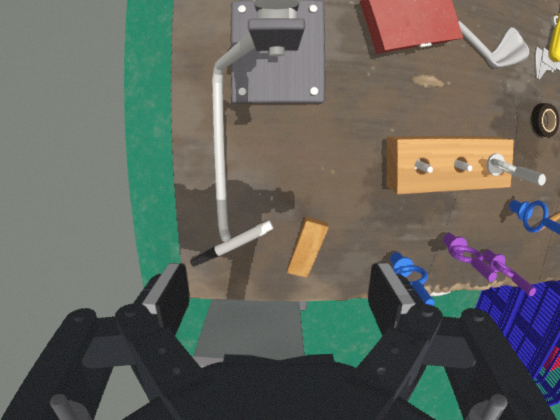

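The wrist view shows the bar at column ~220, rows 70–235, left of centre between the fingers. I'll track it over time.

```bash
python3 - <<'E'
from h import *
from scipy.optimize import curve_fit
ts=[];ys=[]
for k in range(16):
    i=camera_info("wrist");c=sensors.read_state()["clock"];f=grab_frame("wrist").astype(float)
    m=f[125:145].mean(0); v=m.min(1)-2*(m.max(1)-m.min(1)); v=cv2.blur(v[None],(7,1))[0]; u=170+int(np.argmax(v[170:380]))
    w=np.clip(v[u-8:u+9]-v[u-8:u+9].min(),0,None); u=(w*np.arange(u-8,u+9)).sum()/w.sum()
    o,d=ray("wrist",(u,135),i); # intersect swing cylinder r=.135 about pivot (y=-.0585,z=.3)
    p0=np.array([o[1]+.0585,o[2]-.3]);q=d[1:];a=q@q;b=p0@q;cc=p0@p0-.135**2;t=(-b+np.sqrt(b*b-a*cc))/a
    P=o+t*d; ts.append(c);ys.append(np.arctan2(P[1]+.0585,.3-P[2]))
    if k==0:print(P)
ts=np.array(ts);ys=np.array(ys);print(ts.round(2).tolist(),ys.round(3).tolist())
fn=lambda t,a,b,c,w:a*np.sin(w*t)+b*np.cos(w*t)+c
for w0 in(8.5,9,9.5):
    p,_=curve_fit(fn,ts-ts[0],ys,[.3,0.1,0,w0]);print(p,np.abs(fn(ts-ts[0],*p)-ys).max(),np.hypot(p[0],p[1]))
now=sensors.read_state()["clock"]
for k in range(0,15):
    t=now+k*.125; print(round(t,3),round(fn(t-ts[0],*p),3),end="; ")
E
```

```text
[ 0.56983954 -0.02260451  0.16985964]
[1.7, 1.75, 1.8, 1.85, 1.9, 1.95, 2.0, 2.05, 2.1, 2.15, 2.2, 2.25, 2.3, 2.35, 2.4, 2.45] [0.269, 0.133, -0.028, -0.181, -0.299, -0.357, -0.345, -0.264, -0.13, 0.028, 0.183, 0.304, 0.364, 0.355, 0.278, 0.146]
[-2.52867685e-01  2.63557616e-01  4.18705904e-03  8.92178116e+00] 0.0013849516239667348 0.36524605776516017
[-2.52867685e-01  2.63557616e-01  4.18705904e-03  8.92178116e+00] 0.0013849516267271378 0.3652460577635349
[-2.52867685e-01  2.63557616e-01  4.18705904e-03  8.92178116e+00] 0.0013849516239864412 0.36524605776433594
2.5 -0.013; 2.625 -0.331; 2.75 -0.273; 2.875 0.095; 3.0 0.362; 3.125 0.228; 3.25 -0.157; 3.375 -0.361; 3.5 -0.156; 3.625 0.228; 3.75 0.362; 3.875 0.095; 4.0 -0.274; 4.125 -0.331; 4.25 -0.013;
```

```bash
python3 -m inch '[[85,0,0,54,0,0,0],[85,0,0,54,0,0,0],[85,0,0,0,0,0,0],[85,0,0,0,0,0,0],[85,0,0,0,0,0,0],[85,0,0,45,0,0,0],[5,0,0,0,0,0,0],[5,0,0,0,0,0,0],[5,0,0,0,0,0,0],[5,0,0,0,0,0,0]]'; python3 -m inch '[[5,0,0,0,0,0,0],[5,0,0,0,0,0,0],[5,0,0,0,0,0,0],[5,0,0,0,0,0,0]]'
```

```text
clock: 3.75
tool_pos: [0.5156, -0.0597, 0.1478]
eef_rot: [[1.0, 0.018, 0.002], [0.018, -1.0, -0.0], [0.002, 0.0, -1.0]]
wrist_force: [0.6, -0.6, -0.6]
grip_width: 0.0117
gripper_force: 0.0
clock: 4.25
tool_pos: [0.5156, -0.0597, 0.1476]
eef_rot: [[1.0, 0.018, 0.002], [0.018, -1.0, -0.0], [0.002, 0.001, -1.0]]
wrist_force: [-1.3, 0.0, 6.0]
grip_width: 0.0059
gripper_force: 54.5
```

```bash
python3 -m inch '[[9,0,0,0,0,0,0],[11,0,0,0,0,0,0],[14,0,0,0,0,0,0],[20,0,0,0,0,0,0],[40,0,0,0,0,0,0],[70,0,0,0,0,0,0],[85,0,0,0,0,0,0],[85,0,0,0,0,0,0]]'; python3 - <<'E'
from h import *
r=[]
for k in range(8):
    i=camera_info("wrist");f=grab_frame("wrist");g=f.astype(float)
    m=g[85:105].mean(0); v=m.min(1)-2*(m.max(1)-m.min(1)); v=cv2.blur(v[None],(7,1))[0]; r.append(200+int(np.argmax(v[200:360])))
print(r, plane("wrist",(r[-1],95),.165,i)); cv2.imwrite("pics/w2.png",f)
E
```

```text
clock: 5.25
tool_pos: [0.5148, -0.0596, 0.1463]
eef_rot: [[1.0, 0.018, 0.0], [0.018, -1.0, 0.0], [0.0, -0.0, -1.0]]
wrist_force: [0.4, 0.9, -0.2]
grip_width: 0.0848
gripper_force: 0.0
[273, 272, 272, 272, 273, 274, 275, 276] [ 0.594824   -0.05807685  0.165     ]
```

View pics/w2.png

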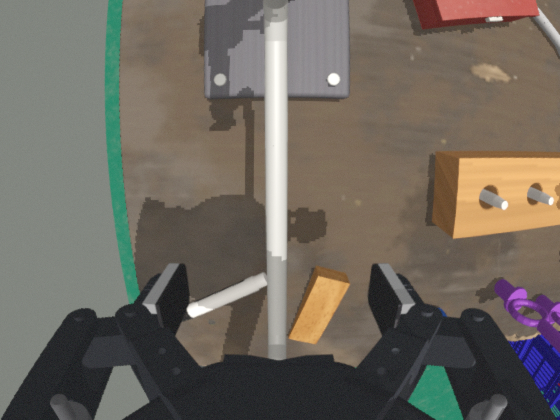

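The hook hangs still: the bar stays at column 272–276, on the centre line between the open fingers. I'll lift clear and go to the pin.

```bash
python3 -m inch '[[85,0,0,40,0,0,0]]' >/dev/null --help 2>/dev/null; python3 -m inch '[[85,0,0,-50,0,0,0],[85,0,0,-50,0,0,0],[85,0,0,-50,0,0,0],[85,4,51,10,0,0,0],[85,4,51,10,0,0,0],[85,4,51,10,0,0,0],[85,4,51,10,0,0,0],[85,4,51,10,0,0,0],[85,4,50,10,0,0,0]]'; python3 -m inch '[[60,0,0,0,0,0,0.11],[60,0,0,0,0,0,0.11]]'; python3 - <<'E'
from h import *
s=sensors.read_state();print(s["clock"])
i=camera_info("wrist");f=grab_frame("wrist");cv2.imwrite("pics/w3.png",f)
cv2.imwrite("pics/t3.png",grab_frame("top"))
E
```

```text
clock: 6.78
tool_pos: [0.5442, -0.3658, 0.2359]
eef_rot: [[1.0, 0.018, 0.0], [0.018, -1.0, 0.0], [0.0, -0.0, -1.0]]
wrist_force: [1.6, -0.6, 0.3]
grip_width: 0.0853
gripper_force: 0.0
clock: 7.02
tool_pos: [0.5438, -0.3649, 0.2353]
eef_rot: [[0.979, -0.206, -0.001], [-0.206, -0.979, 0.001], [-0.001, -0.001, -1.0]]
wrist_force: [0.8, 0.3, 0.8]
grip_width: 0.06
gripper_force: 0.0
7.025
```

View pics/w3.png

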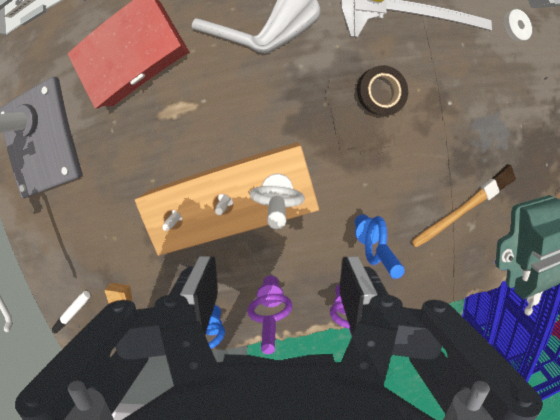

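The wrist view shows the pin's stem top at (277,220) and ring ends at about (251,193) and (303,198). The fingers straddle the stem.

```bash
python3 - <<'E'
from h import *
f=cv2.imread("pics/w3.png"); s=sensors.read_state()
for n,p,z in(("stem",(277,220),.147),("L",(251,193),.075),("R",(303,198),.075)):print(n,plane("wrist",p,z).round(4))
p=plane("wrist",(277,220),.147);print(totool(p-s["tool_pos"]))
cv2.imwrite("pics/c4.png",cv2.resize(f[140:260,210:350],None,fx=5,fy=5,interpolation=3))
E
```

```text
stem [ 0.5412 -0.3636  0.147 ]
L [ 0.5483 -0.3398  0.075 ]
R [ 0.5336 -0.3867  0.075 ]
[-2.83479253 -0.11047246 88.8517212 ]
```

View pics/c4.png

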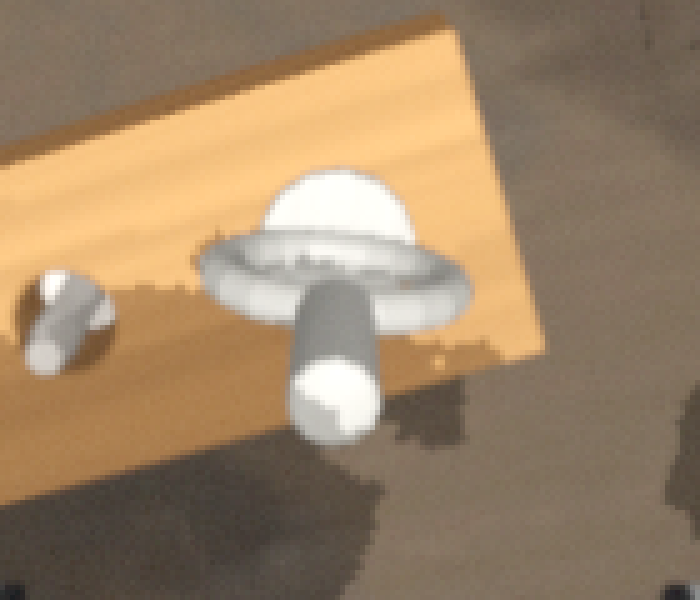

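```bash
python3 -m inch '[[60,-1.5,0,40,0,0,0.07],[60,0,0,40,0,0,0],[60,0,0,35,0,0,0],[60,0,0,0,0,0,0],[0,0,0,0,0,0,0],[0,0,0,0,0,0,0],[0,0,0,0,0,0,0],[0,0,0,0,0,0,0],[0,0,0,0,0,0,0]]'
```

```text
clock: 8.25
tool_pos: [0.5441, -0.3642, 0.1238]
eef_rot: [[0.963, -0.268, 0.003], [-0.268, -0.963, -0.002], [0.003, 0.001, -1.0]]
wrist_force: [0.2, 2.2, 6.3]
grip_width: 0.0124
gripper_force: 58.7
```

```bash
python3 -m inch '[[0,0,0,-30,0,0,0],[0,0,0,-35,0,0,0],[0,0,0,-35,0,0,0]]'; python3 -m inch '[[0,-24,-32.8,0,0,0,0],[0,-24,-32.8,0,0,0,0],[0,-24,-32.8,0,0,0,0],[0,-24,-32.8,0,0,0,0],[0,-24,-32.8,0,0,0,0],[0,-24,-32.8,0,0,0,0],[0,-24,-32.8,0,0,0,0],[0,-24,-32.8,0,0,0,0],[0,0,0,0,0,0,-0.147],[0,0,0,0,0,0,-0.147]]'; python3 - <<'E'
from h import *
s=sensors.read_state()
for k in range(4): i=camera_info("wrist");f=grab_frame("wrist");cv2.imwrite(f"pics/w5_{k}.png",f)
t=grab_frame("top");c=grab_frame("scene");cv2.imwrite("pics/t5.png",t);cv2.imwrite("pics/s5.png",c)
a=cv2.resize(c[160:310,150:350],(400,300),interpolation=3);b=cv2.resize(t[150:300,150:350],(400,300),interpolation=3)
cv2.imwrite("pics/m5.png",np.vstack([np.hstack([a,b]),np.hstack([cv2.resize(f,(400,300)),cv2.resize(cv2.imread("pics/w5_0.png"),(400,300))])]))
E
```

```text
clock: 8.62
tool_pos: [0.5426, -0.3638, 0.2226]
eef_rot: [[0.963, -0.269, -0.0], [-0.269, -0.963, -0.0], [-0.0, 0.0, -1.0]]
wrist_force: [0.3, -0.0, -1.9]
grip_width: 0.0118
gripper_force: 58.9
clock: 9.88
tool_pos: [0.4283, -0.0589, 0.2219]
eef_rot: [[1.0, 0.028, 0.001], [0.028, -1.0, -0.0], [0.001, 0.001, -1.0]]
wrist_force: [0.6, 0.2, -1.8]
grip_width: 0.0122
gripper_force: 59.1
```

View pics/m5.png

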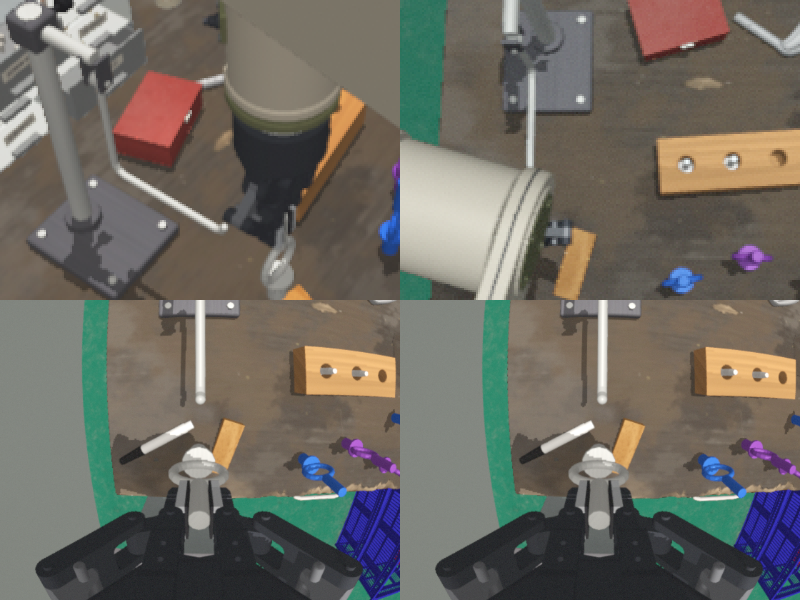

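```bash
python3 - <<'E'
from h import *
s=sensors.read_state();ez=s["tool_pos"][2]-.0488
for k in(0,3):
    f=cv2.imread(f"pics/w5_{k}.png").astype(float)
    out=[]
    for r in(80,105,125):
        m=f[r-3:r+4].mean(0); v=m.min(1)-2*(m.max(1)-m.min(1)); idx=[u for u in range(255,310) if v[u]>110]; u=np.mean(idx); out.append(plane("wrist",(u,r),.165).round(4).tolist()+[round(u,1)])
    print(out)
i0=cv2.imread("pics/w5_3.png")
cv2.imwrite("pics/c6.png",cv2.resize(i0[100:280,200:360],None,fx=3.3,fy=3.3,interpolation=3))
for p in((237,235),(320,232)):print(plane("wrist",p,ez).round(4))
print("tip",plane("wrist",(281,137),.177)); print(s["tool_pos"],ez)
E
```

```text
[[0.5214, -0.0612, 0.165, np.float64(283.0)], [0.5067, -0.0615, 0.165, np.float64(283.0)], [0.4949, -0.0615, 0.165, np.float64(282.5)]]
[[0.5214, -0.0595, 0.165, np.float64(280.0)], [0.5066, -0.0601, 0.165, np.float64(280.5)], [0.4948, -0.06, 0.165, np.float64(280.0)]]
[ 0.4289 -0.035   0.1726]
[ 0.4318 -0.0856  0.1726]
tip [ 0.48867019 -0.06062387  0.177     ]
[ 0.42836114 -0.05957202  0.22141598] 0.17261597588609645
```

View pics/c6.png

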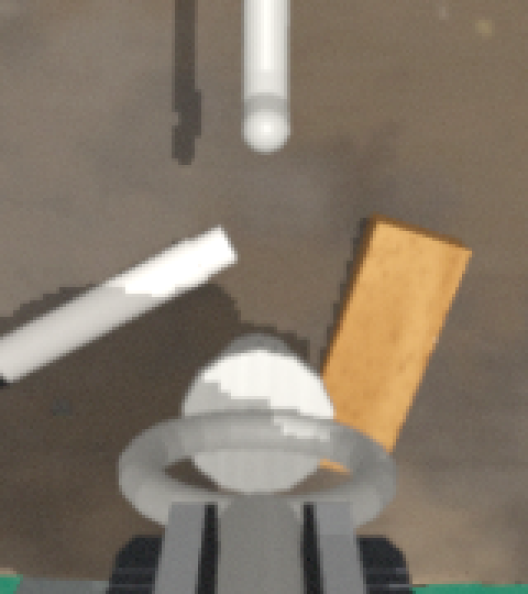

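```bash
python3 -m inch '[[0,0,0,2.5,0,0,0],[0,20,0,0,0,0,0],[0,17,0,0,0,0,0],[0,17,0,0,0,0,0],[0,17,0,0,0,0,0],[0,16,0,0,0,0,0],[0,16,0,0,0,0,0],[0,0,0,0,0,0,0]]'; python3 - <<'E'
from h import *
f=grab_frame("wrist");cv2.imwrite("pics/w7.png",f);c=grab_frame("scene")
a=cv2.resize(c[180:300,170:330],(800,600),interpolation=3)[:, :]
cv2.imwrite("pics/m7.png",np.hstack([cv2.resize(a,(440,330)),cv2.resize(f[40:280,180:380],(275,330))]))
E
```

```text
clock: 11.18
tool_pos: [0.5317, -0.0572, 0.2182]
eef_rot: [[1.0, 0.021, -0.001], [0.021, -1.0, 0.0], [-0.001, -0.0, -1.0]]
wrist_force: [-0.6, -0.5, -1.4]
grip_width: 0.0122
gripper_force: 59.0
```

View pics/m7.png

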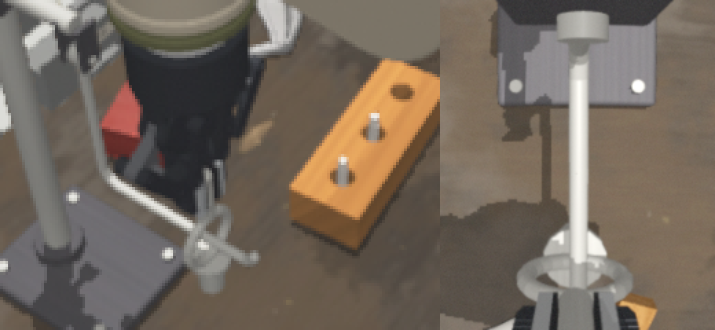

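The pin is threaded: the ring encircles the bar behind the upturned tip. Now I'll lower it.

```bash
python3 -m inch '[[0,0,1,6,0,0,0],[0,0,0,6,0,0,0],[0,0,0,4,0,0,0],[0,0,0,0,0,0,0]]'; python3 -m inch '[[0,0,0,1.5,0,0,0],[0,0,0,0,0,0,0]]' | grep -E 'pos|force';python3 -m inch '[[0,0,0,1,0,0,0],[0,0,0,0,0,0,0]]' | grep -E 'pos|force'
```

```text
clock: 11.78
tool_pos: [0.5309, -0.0581, 0.2022]
eef_rot: [[1.0, 0.022, -0.001], [0.022, -1.0, 0.0], [-0.001, -0.0, -1.0]]
wrist_force: [0.7, -0.2, -2.1]
grip_width: 0.0121
gripper_force: 59.0
tool_pos: [0.5314, -0.0582, 0.2014]
wrist_force: [-0.1, -0.4, -2.1]
gripper_force: 59.0
tool_pos: [0.5313, -0.0582, 0.2002]
wrist_force: [-0.3, 0.1, -2.5]
gripper_force: 59.0
```

```bash
python3 -m inch '[[0,0,0,1,0,0,0],[0,0,0,0,0,0,0]]' | grep -E 'pos|force'; python3 -m inch '[[0,0,0,1,0,0,0],[0,0,0,0,0,0,0]]' | grep -E 'pos|force'
```

```text
tool_pos: [0.5315, -0.0582, 0.1996]
wrist_force: [-0.4, 0.2, 0.2]
gripper_force: 59.3
tool_pos: [0.5317, -0.0584, 0.1993]
wrist_force: [-1.8, -0.2, 5.3]
gripper_force: 59.9
```

```bash
python3 -m inch '[[0,0,0,-1,0,0,0],[0,0,0,0,0,0,0]]' | grep -E 'pos|force'; python3 -m inch '[[14,0,0,0,0,0,0],[15,0,0,0,0,0,0],[16,0,0,0,0,0,0],[18,0,0,0,0,0,0],[22,0,0,0,0,0,0],[35,0,0,0,0,0,0],[60,0,0,0,0,0,0],[70,0,0,0,0,0,0]]'; python3 - <<'E'
from h import *
for k in range(6):
    f=grab_frame("wrist")
    cv2.imwrite(f"pics/w8_{k}.png",f)
g=[cv2.imread(f"pics/w8_{k}.png")[40:300,180:380] for k in(0,3,5)]
cv2.imwrite("pics/m8.png",np.hstack(g))
E
```

```text
tool_pos: [0.5315, -0.0582, 0.1995]
wrist_force: [0.6, 0.3, 2.4]
gripper_force: 59.5
clock: 14.02
tool_pos: [0.5313, -0.0582, 0.1993]
eef_rot: [[1.0, 0.022, -0.0], [0.022, -1.0, -0.0], [-0.0, 0.0, -1.0]]
wrist_force: [-0.8, 0.7, 0.3]
grip_width: 0.0693
gripper_force: 0.0
```

View pics/m8.png

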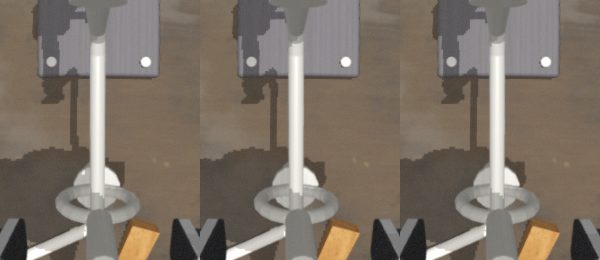

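The released pin hangs upright on the bar, and the three frames are the same. I'll retreat upward.

```bash
python3 -m inch '[[70,0,0,-15,0,0,0],[70,0,0,-30,0,0,0],[70,0,0,-40,0,0,0],[70,-20,0,-40,0,0,0],[70,-30,0,0,0,0,0],[70,-30,0,0,0,0,0],[70,0,0,0,0,0,0],[70,0,0,0,0,0,0]]'; python3 - <<'E'
from h import *
fs=[]
for k in range(10): fs.append(grab_frame("wrist").astype(float))
for k in(2,4,6,9):
    f=fs[k]; v=[]
    for r in(100,):
        m=f[r-3:r+4].mean(0); w=m.min(1)-2*(m.max(1)-m.min(1)); v.append(np.mean([u for u in range(240,330) if w[u]>110]))
    print(k,v, np.abs(f-fs[0]).max(2)[60:300,200:360].mean())
cv2.imwrite("pics/w9.png",fs[-1]); print(plane("wrist",(v[0],100),.165))
E
```

```text
clock: 15.32
tool_pos: [0.4519, -0.06, 0.3253]
eef_rot: [[1.0, 0.022, 0.002], [0.022, -1.0, -0.0], [0.002, 0.0, -1.0]]
wrist_force: [0.7, 0.5, -0.5]
grip_width: 0.0701
gripper_force: 0.0
2 [np.float64(279.5)] 3.136875
4 [np.float64(278.5)] 4.318723958333333
6 [np.float64(276.5)] 5.593177083333333
9 [np.float64(276.5)] 6.095572916666667
[ 0.53646378 -0.05710029  0.165     ][ WARN:0@3.975] global loadsave.cpp:1063 imwrite_ Unsupported depth image for selected encoder is fallbacked to CV_8U.
```

View pics/w9.png

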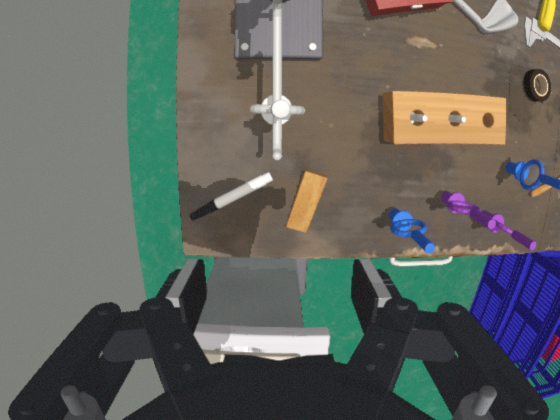

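The pin hangs upright behind the tip. Both mandrels are in the rack, the gripper is clear, and the remaining swing is about 2–3 mm.

```bash
python3 -m inch '[[70,0,0,0,0,0,0],[70,0,0,0,0,0,0],[70,0,0,0,0,0,0],[70,0,0,0,0,0,0]]' >/dev/null; python3 -c "
from rig import ticket; print(ticket.finish_job())"
```

```text
the job is handed in; nothing more can be done
None
```

I steadied the hook, hung the steel eye pin on its bar behind the upturned tip, left both mandrels in the rack, and handed the job in at about 16 s; the hand-in gave no verdict.

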